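# Press a phone's back cover home with the sprung hand lever

## Robot

A 7-joint arm with a two-finger parallel gripper is mounted at the origin on the work surface. World frame = base frame: x ahead of the robot, y to its left, z up, the work surface at z = 0. Lengths are in m, angles in rad, forces in N, time in s.
With the tool pointing down it reaches from about 0.35 to 0.775 m from the base axis. Payload 3.1 kg.
Tool frame: the origin (TCP) lies midway between the tips of the shut fingers; the grasp point (between the pads) lies ctrl.grip_depth behind it (ctrl.grip_depth is the distance from the TCP to the grasp point, in m); z points along the fingers, y is the direction in which the jaws open and shut (so a half turn about z gives the same grasp; the last joint's range is limited). The gripper opens to 85 mm and grips with 20 to 120 N. Pads are 22 mm wide; open, the fingers measure 114 mm over their backs; the gripper's body (76 mm by 85 mm) begins 54 mm behind the grasp point. The pads swing forward as they close: fully open they stand 13 mm farther back than shut.
Start: joints at [1.132, 0.311, 0.014, 1.512, -0.004, 1.319, -0.027], TCP at [0.213, -0.507, 0.231] pointing down, gripper open.
Joint ranges: [-2.7, 2.7], [-0.3, 1.91], [-1.27, 1.3], [0.12, 2.57], [-1.44, 4.58], [0.2, 2.03], [-3.05, 3.05]. Speed limits (rad/s): [2.79, 2.79, 3.14, 3.14, 3.14, 3.14, 3.14].

## Interface

Orientations are given as a 3x3 rotation matrix whose columns are the frame's x, y, z axes.
In Python, from bench import telemetry, eyes, workorder, ctrl gives the robot as it stands.
- The arm moves only by the shell command python3 -m creep 'ROWS' [FORCE]. ROWS is JSON, a list of rows, each an object with "dp": the shift along the tool's x, y, z in cm, a list of three; "rot": the turn, a rotation vector about the tool's x, y, z in rad, a list of three; "gripper": the finger opening in cm, from 0 to 8.54. A call has 1 to 12 rows; each row is the pose to reach, as a shift and turn from the pose measured when the call began, along the tool's axes at that moment; what a row does not reach only later rows make up. A row lasts 1/10 s, in which the tool goes at most 50 mm and 8.59 degrees, less where a joint would pass 70% of its speed; a pose out of reach is approached as far as the arm can. A call with a gripper value outside its range is refused whole. The fingers move at their own pace and stop on an object; FORCE is the grip in N (left out, the last holds). Time passes only in rows, so rows that repeat a pose let the fingers close. It gives the time, the measured TCP pose, the force and the opening at its end, in the units of the state.
- telemetry.read_state(): the state, without advancing time (a new reading comes with each control period).
- eyes.get_image(name): name is "scene" or "side" or "wrist"; returns a dict with "frame" (400x640x3 uint8, blue, green, red), "mtx" (3x3 intrinsics, pixels), "R" (3x3) and "t" (3): a world point X has camera coordinates R X + t; the wrist camera has in their place "T_tool_cam" (4x4, takes a point from camera to tool coordinates, whose origin is the TCP and whose axes are the flange's). Camera axes: x right, y down, z forward; pixel columns grow to the right and rows downward; lengths in m; the calibration is good to about 2 mm. A picture is of the moment at which its call begins: read the wrist's pose just before it. There is no depth.
- workorder.finish_job(): hands the job in, once; it reports no verdict.
The state is a dict: "t": time; "joint_pos": joint angles; "qvel": joint speeds; "tau": joint torques, N m; "eef_pos": TCP position; "tcp_rot": TCP orientation; "force": force on the tool from outside, world axes, zero at the start; "wrist_torque": the same for the moment, N m; "finger_gap": finger opening in m.
Only numpy, scipy, OpenCV 4.12 (cv2) and the standard library are available. Lean on these libraries where they do the work, as an engineer would, in place of code of your own. Each camera call takes 0.05 s, during which the arm holds its last target.

## Task

The glued back cover of the phone in the grey carrier still stands proud: push the carrier along the bed against its end stop, under the press, then bring the sprung lever down and keep it bearing on the cover, firmly but without forcing it, until the cover has sunk flush. Then ease the lever slowly all the way back up under control, never letting it spring back, and let go of it. Do not touch the phone itself, and leave the carrier at the stop and everything else on the bench where it is.

Things in the scene. Friction and masses are not known exactly. Their poses are not given: they have to be found in the camera images.
- press: Fixed bench press: aluminium bed plate 12 mm thick on the bench, spanning x -100 to +170, y -200 to +240 mm of this frame; place and yaw differ each start. Origin: bench level, under where the press bar presses. Two 14 mm high rails along y guide the carrier to an end stop of that height at the -y end (face at y = -85 mm). Two hinge cheeks, tops 90 mm above the bench, stand at x = +125 mm.
- press_hinge (a point): Middle of the lever's hinge line (axes of press): at x = +120, z = 68 mm in the frame of press; the hinge line is parallel to its y. The flat aluminium lever arm points from here towards -x of the press, 270 mm to the centre of its handle; it rises 0.5 rad above level when up.
- lever (a joint): Lever angle, rad: 0 = up at its rest (as it starts), grows as the handle goes down, level at 0.5, stop at 0.6. A spring lifts it: the handle takes about 2.5 N at the top, 7.5 N near level; once the press bar bears, each further newton puts 2.25 N on the cover. Let go, it springs back at several rad/s; 0.7 rad/s upwards is the most allowed.
- press_bar (a point): Axis of the rubber press bar under the lever arm: 20 mm in diameter, 50 mm long, along y of the press, 120 mm from the hinge and 25 mm below the arm's centre line. It meets the cover at a lever reading somewhere from 0.43 to 0.52, depending on the phone's thickness, so that point must be felt; the cover is home some 0.03 rad further down.
- lever_handle (a point): Centre of the lever's cross handle: a black rubber-covered round bar, 24 mm in diameter, 110 mm long, parallel to y of the press, about 198 mm above the bench with the lever up. Free above: it can be pushed down from the top with shut fingertips, and its spring keeps it against them on the way up.
- carrier: Loose grey plastic carrier 99 (x) x 170 (y) x 16 mm, 0.25 to 0.5 kg, holding the phone; slides in y of the press between the rails with 1.5 mm play each side. Origin: centre of its underside. Against the end stop its origin is at y = 0 in the frame of press (under the press bar); at the start it is 55 to 115 mm towards +y.
- carrier_push (a point): Middle of the outer (+y) face of the carrier's upstanding push wall, 30 mm above the carrier's underside. The wall is 70 mm wide (x), 8 mm thick, and its top is 46 mm above the carrier's underside.
- phone: The phone lying face down in the carrier, 74 x 150 mm, dark frame; it slides along with the carrier. Origin: centre of its underside, 6 mm above the carrier's underside. How thick it is differs from start to start: its frame ends 10 to 17 mm above this origin. The robot must not touch it or its cover; only the press bar does.
- cover (a joint): How far the phone's black back cover (68 x 144 mm) is pressed in, m: up to 0.0007 at the start (stands about 4 mm proud of the frame), 0.004 when home and flush. On thick adhesive: it sinks only while pressed, about 1 mm/s per 6 N of the press bar, then stops dead, and stays where left. Over 50 N of the press bar (about 30 N at the handle) would break it.
- sim_tray: Bystander: small silver SIM tray lying on the press bed beyond the end stop.
- power_bank: Bystander: beige power bank 72 x 145 x 26 mm, lying on the bench. Origin under its centre.
- protector_box: Bystander: flat blue box of a screen protector, 105 x 190 x 18 mm. Origin under its centre.
- screwdriver_grip (a point): Bystander: middle of the handle of a 160 mm screwdriver lying on the bench.
- speaker0: Bystander: black earpiece speaker 18 x 34 x 8 mm in the aluminium parts compartment with the hinged lid.
- speaker1: Bystander: as speaker0.
- speaker2: Bystander: as speaker0.

How it is judged:
On the way, in this order (a step that is already met when the one before it is completed fails the run):
1. the carrier is against the end stop (within 5 mm), the lever still up (y of carrier in the frame of press between -0.008 and 0.005 m and z of carrier in the frame of press below 0.016 m and value of joint lever below 0.15 rad), for 0.2 s.
2. the cover is pressed flush (at least 3.4 of 4 mm) by the press bar (y of carrier in the frame of press between -0.008 and 0.005 m and z of carrier in the frame of press below 0.016 m and value of joint cover above 0.0034 m and contact force between lever and phone above 3 N), for 0.2 s.
3. the lever is back up against its rest (value of joint lever below 0.04 rad), for 0.2 s.
At the end, for the whole second after the job is handed in: The carrier rests on the bed within 5 mm of the end stop, the cover is pressed in at least 3.4 of its 4 mm, and the lever is fully up (under 0.04 rad) and let go (y of carrier in the frame of press between -0.008 and 0.005 m and z of carrier in the frame of press below 0.016 m and value of joint cover above 0.0034 m and value of joint lever below 0.04 rad and linear speed of carrier below 0.01 m/s); the robot touches nothing.
It fails at once if the lever springs back (rises faster than 0.7 rad/s) (velocity of joint lever below -0.7 rad/s).
It fails at once if the phone is overloaded (more than 50 N under the press bar) (contact force between lever and phone above 50 N).
It fails at once if the robot touches the phone or its cover (contact force between any of the fingers, the arm and phone above 0.5 N).
It fails at once if a bystander is moved more than 30 mm (distance of any of sim_tray, power_bank, protector_box, screwdriver_grip, speaker0, speaker1, speaker2 from where it was at the start of the episode above 0.03 m).
It also fails if it takes over 72 s, if anything falls off the work surface, if the arm or the gripper's body presses on something with over 40 N, if the wrist force passes 120 N, or if a joint passes its speed limit or range.

## Working session

There is one attempt and no reset: what is moved stays moved. The work goes in short steps, Python scripts to look and compute and a shell command to move; the robot and the scene stay as the last step left them, time stands still between calls to the robot, and variables do not carry over. Pictures are saved under pics/ and viewed, and the job is handed in when it is done.

```bash
ls; mkdir -p pics; cat > h.py <<'E'
import numpy as np, cv2
from bench import telemetry, eyes, workorder, ctrl
def snap(name,fn):
    d=eyes.get_image(name); cv2.imwrite('pics/'+fn+'.png',d['frame']); np.savez('pics/'+fn+'.npz',**{k:np.array(v) for k,v in d.items()}); return d
def ray(d,u,v):
    M=np.array(d['mtx']);R=np.array(d['R']);t=np.array(d['t']).ravel()
    c=-R.T@t; r=R.T@np.linalg.inv(M)@np.array([u,v,1.]); return c,r/np.linalg.norm(r)
def onz(d,u,v,z):
    c,r=ray(d,u,v); return c+r*(z-c[2])/r[2]
def proj(d,X):
    M=np.array(d['mtx']);p=M@(np.array(d['R'])@np.array(X)+np.array(d['t']).ravel()); return p[:2]/p[2]
def tri(d1,p1,d2,p2):
    c1,r1=ray(d1,*p1);c2,r2=ray(d2,*p2)
    s=np.linalg.lstsq(np.c_[r1,-r2],c2-c1,rcond=None)[0]
    a=c1+s[0]*r1;b=c2+s[1]*r2; return (a+b)/2,np.linalg.norm(a-b)
E
python3 - <<'E'
from h import *
for n in ('scene','side','wrist'): snap(n,n+'0')
s=telemetry.read_state(); print(s['t'],s['eef_pos'],s['tcp_rot'],s['force'],s['finger_gap'],ctrl.grip_depth)
E
```

```text
pics
0.15 [ 0.21235094 -0.50676886  0.2304751 ] [[ 9.22280183e-01  3.86521227e-01 -7.78330238e-04]
 [ 3.86521998e-01 -9.22278802e-01  1.59903352e-03]
 [-9.97770800e-05 -1.77559869e-03 -9.99998419e-01]] [ 0.13834983 -0.54437657 -0.2725288 ] 0.08527565268704489 0.0187
```

View pics/scene0.png

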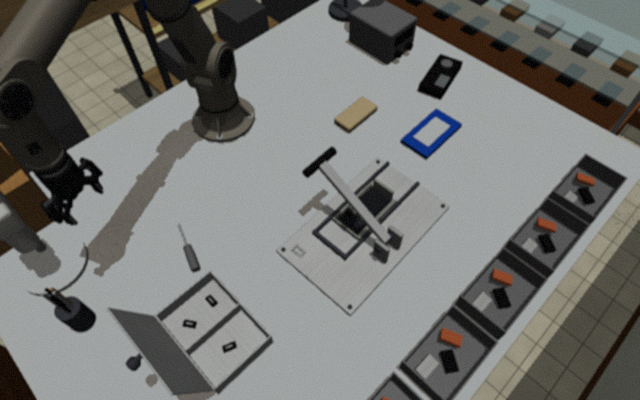

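View pics/side0.png

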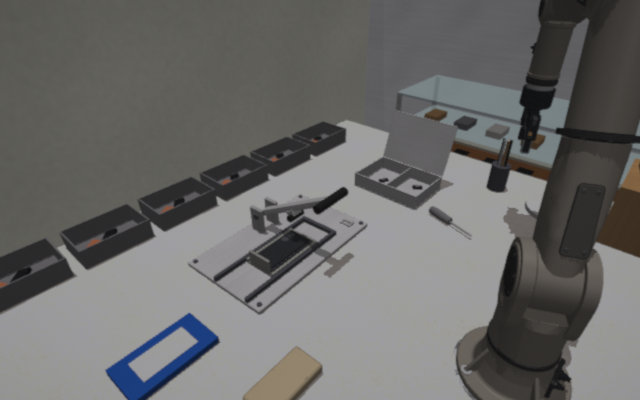

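View pics/wrist0.png

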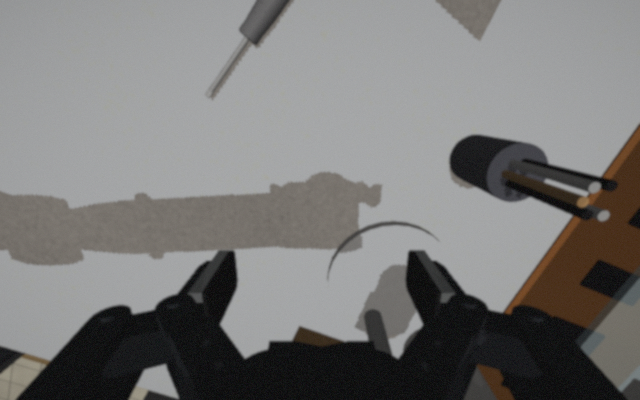

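```bash
python3 - <<'E'
from h import *
a=cv2.imread('pics/scene0.png')[140:320,265:460]; cv2.imwrite('pics/sc_crop.png',cv2.resize(a,None,fx=4,fy=3.3333,interpolation=cv2.INTER_CUBIC)[:600])
a=cv2.imread('pics/side0.png')[175:315,180:380]; cv2.imwrite('pics/sd_crop.png',cv2.resize(a,None,fx=4,fy=4,interpolation=cv2.INTER_CUBIC))
E
```

```text
(no output)
```

View pics/sc_crop.png

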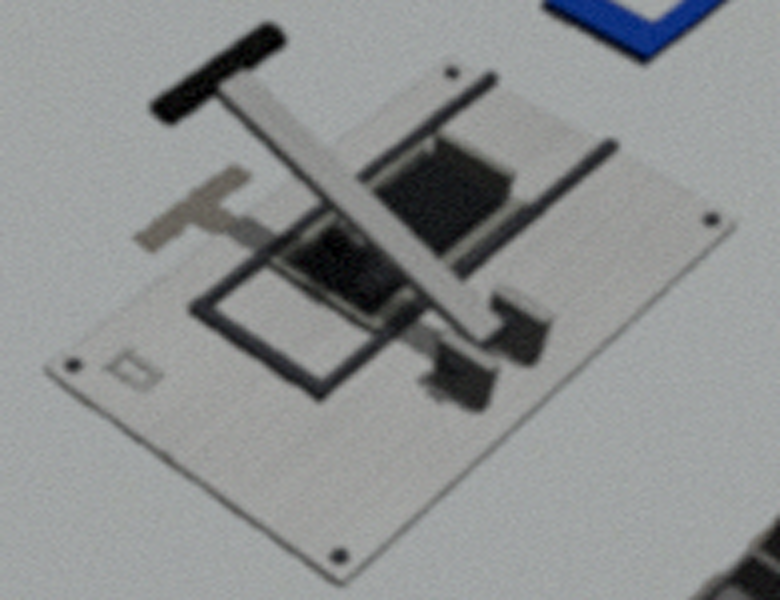

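View pics/sd_crop.png

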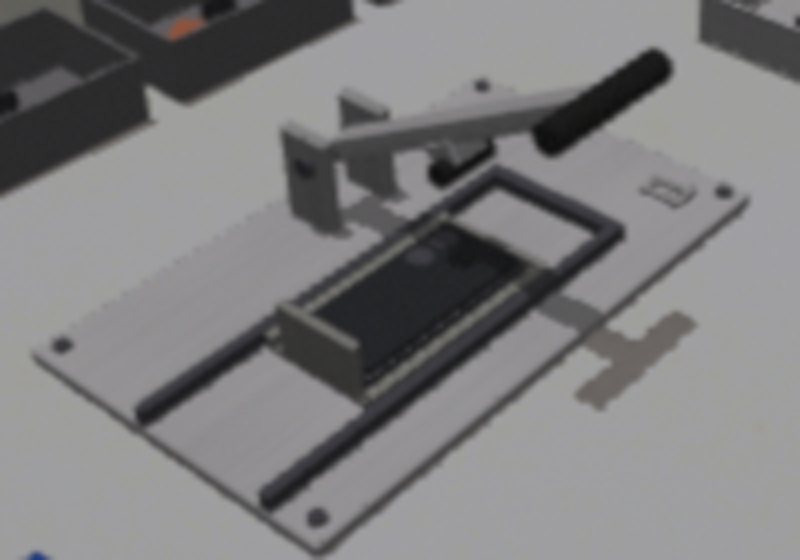

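```bash
cat > fit.py <<'E'
from h import *
from scipy.optimize import least_squares
S=dict(np.load('pics/scene0.npz'));D=dict(np.load('pics/side0.npz'))
sc=lambda u,v:(265+u/4-.4,140+v/3.3333-.35)
sd=lambda u,v:(180+u/4-.4,175+v/4-.4)
P=[((-.1,-.2),S,sc(45,368)),((.17,-.2),S,sc(340,577)),((.17,.24),S,sc(737,223)),((-.1,.24),S,sc(455,58)),
((-.1,.24),D,sd(318,550)),((-.1,-.2),D,sd(748,198)),((.17,.24),D,sd(33,350))]
W=np.array([onz(d,*p,.012)[:2] for _,d,p in P]);L=np.array([q for q,_,_ in P])
def T(p,l):
    c,s=np.cos(p[2]),np.sin(p[2]); return np.asarray(l)@np.array([[c,s],[-s,c]])+p[:2]
f=least_squares(lambda p:(T(p,L)-W).ravel(),[.5,0,0])
f2=least_squares(lambda p:(T(p,L)-W).ravel(),[.5,0,3])
f=min(f,f2,key=lambda f:f.cost); p=f.x
E
python3 - <<'E'
from fit import *
print(p,(T(p,L)-W)*1000)
inv=lambda w:(np.asarray(w)[:2]-p[:2])@np.array([[np.cos(p[2]),-np.sin(p[2])],[np.sin(p[2]),np.cos(p[2])]])
# handle ends tri
a=tri(S,sc(165,112),D,sd(550,140));b=tri(S,sc(272,38),D,sd(658,65))
print('handle',a,b,inv(a[0]),inv(b[0]))
print('pred handle',T(p,[.12-.27*np.cos(.5),0]))
# push wall top corners, side view (outer): z=.012+.046
for q in [(280,305),(362,350)]: print('wall',onz(D,*sd(*q),.058),inv(onz(D,*sd(*q),.058)))
print('stop',[inv(onz(D,*sd(*q),.026)) for q in [(500,170),(622,230)]],[inv(onz(S,*sc(*q),.026)) for q in [(195,303),(322,392)]])
E
```

```text
[ 0.5900746  -0.00332917  0.03548046] [[-3.78275807  2.26355634]
 [ 3.0506016  -2.24760027]
 [ 1.13009173  5.83131442]
 [-3.52564155  1.40618076]
 [ 1.80672537  0.49136176]
 [-0.9963532  -7.65017433]
 [ 2.31733411 -0.09463867]]
handle (array([ 0.48285793, -0.02070592,  0.16389119]), np.float64(0.07095809465997294)) (array([0.46670092, 0.0015036 , 0.22867025]), np.float64(0.06125721549854722)) [-0.1077656  -0.01356252] [-0.12312459  0.00920616]
pred handle [ 0.47320091 -0.00747764]
wall [0.6161985  0.14026853 0.058     ] [0.0312013  0.14258063]
wall [0.54537793 0.135162   0.058     ] [-0.03975583  0.13998953]
stop [array([ 0.05409885, -0.0895948 ]), array([-0.06194872, -0.08827653])] [array([-0.05759648, -0.09425632]), array([ 0.06094539, -0.09565525])]
```

```bash
python3 - <<'E'
from fit import *
inv=lambda w:(np.asarray(w)[:2]-p[:2])@np.array([[np.cos(p[2]),-np.sin(p[2])],[np.sin(p[2]),np.cos(p[2])]])
a=tri(S,sc(165,112),D,sd(658,65));b=tri(S,sc(272,38),D,sd(550,140))
print('handle',a,b,inv(a[0]),inv(b[0]),(a[0]+b[0])/2)
print('push pt at stop',T(p,[0,.085]),'push start',T(p,[0,.141]))
for n,x,y,z in [('ang',0,0,0)]:
  pass
for th in (0,.43,.52,.6): print(th,T(p,[.12-.27*np.cos(.5-th),0]),.068+.27*np.sin(.5-th))
s=telemetry.read_state();R=np.array(s['tcp_rot']); print('tool x yaw',np.arctan2(R[1,0],R[0,0]))
E
```

```text
handle (array([ 0.4764619 , -0.06101946,  0.19792032]), np.float64(0.000970987522624054)) (array([0.47279885, 0.04063377, 0.19547253]), np.float64(0.0021588565145521424)) [-0.11558764 -0.0536238 ] [-0.11564244  0.04809539] [ 0.47463037 -0.01019285  0.19669643]
push pt at stop [0.58705939 0.08161734] push start [0.5850729  0.13758209]
0 [ 0.47320091 -0.00747764] 0.19744489542313481
0.43 [ 0.44082981 -0.00862666] 0.08688456878113385
0.52 [ 0.44022297 -0.0086482 ] 0.06260035999280007
0.6 [ 0.44151703 -0.00860227] 0.041044977505356406
tool x yaw 0.3968575104543523
```

```bash
cat >> h.py <<'E'
from scipy.spatial.transform import Rotation as Ro
def plan(pos,yaw=None,tilt=(0,0,0),s=None):
    """target world pos and tool x yaw, tool down; print dp cm and rotvec in tool axes"""
    s=s or telemetry.read_state();R=np.array(s['tcp_rot']);e=np.array(s['eef_pos'])
    dp=R.T@(np.array(pos)-e)*100
    if yaw is None: yaw=np.arctan2(R[1,0],R[0,0])
    c,n=np.cos(yaw),np.sin(yaw)
    Rt=Ro.from_rotvec(tilt).as_matrix()@np.array([[c,n,0],[n,-c,0],[0,0,-1.]])
    print('dp',dp.round(2),'rot',Ro.from_matrix(R.T@Rt).as_rotvec().round(3))
def st():
    s=telemetry.read_state(); print('t',round(s['t'],2),'p',np.round(s['eef_pos'],4),'F',np.round(s['force'],2),'q',np.round(s['joint_pos'],2),'gap',round(s['finger_gap'],4),'yaw',round(float(np.arctan2(s['tcp_rot'][1][0],s['tcp_rot'][0][0])),3)); return s
E
python3 - <<'E'
from h import *
print(np.load('pics/wrist0.npz')['T_tool_cam'].round(3)); st()
plan([.3,-.35,.36],.2); plan([.45,-.05,.36],.1); plan([.585,.18,.36],.035)
E
```

```text
[[-0.    -0.954 -0.298  0.077]
 [ 1.    -0.    -0.001  0.   ]
 [ 0.    -0.298  0.954 -0.143]
 [ 0.     0.     0.     1.   ]]
t 0.15 p [ 0.2124 -0.5068  0.2305] F [ 0.14 -0.54 -0.27] q [ 1.13  0.31  0.01  1.51 -0.    1.32 -0.03] gap 0.0853 yaw 0.397
dp [ 14.14 -11.09 -12.93] rot [-0.002  0.     0.197]
dp [ 39.57 -32.96 -12.9 ] rot [-0.002  0.     0.297]
dp [ 60.91 -48.96 -12.87] rot [-0.002  0.     0.362]
```

```bash
python3 - <<'E'
from h import *
plan([.25,-.45,.36],.6); plan([.4,-.25,.38],.95); plan([.5,0,.38],1.3); plan([.585,.185,.36],1.606)
E
```

```text
dp [  5.67  -3.8  -12.95] rot [-0.002 -0.    -0.203]
dp [ 27.23 -16.45 -14.93] rot [-0.002 -0.    -0.553]
dp [ 46.12 -35.65 -14.89] rot [-0.002 -0.001 -0.903]
dp [ 61.11 -49.42 -12.87] rot [-2.000e-03 -1.000e-03 -1.209e+00]
```

```bash
python3 -m creep '[{"dp":[1,-1,-5],"rot":[0,0,-0.1],"gripper":0},{"dp":[3,-2,-9],"rot":[0,0,-0.15],"gripper":0},{"dp":[5.7,-3.8,-13],"rot":[0,0,-0.2],"gripper":0},{"dp":[9,-6,-14],"rot":[0,0,-0.3],"gripper":0},{"dp":[13,-8,-14.5],"rot":[0,0,-0.38],"gripper":0},{"dp":[16.5,-10,-15],"rot":[0,0,-0.43],"gripper":0},{"dp":[20,-12,-15],"rot":[0,0,-0.48],"gripper":0},{"dp":[23.5,-14,-15],"rot":[0,0,-0.52],"gripper":0},{"dp":[27.2,-16.5,-15],"rot":[0,0,-0.56],"gripper":0},{"dp":[30,-19,-15],"rot":[0,0,-0.62],"gripper":0},{"dp":[33,-22,-15],"rot":[0,0,-0.68],"gripper":0},{"dp":[33,-22,-15],"rot":[0,0,-0.68],"gripper":0}]' 40
python3 - <<'E'
from h import *
st()
plan([.5,0,.38],1.3); plan([.585,.185,.36],1.606)
E
```

```text
t: 1.35
eef_pos: [0.4342, -0.1686, 0.381]
tcp_rot: [[0.461, 0.887, 0.001], [0.887, -0.461, 0.006], [0.006, -0.002, -1.0]]
force: [0.2, -0.5, 0.6]
finger_gap: 0.0001
t 1.35 p [ 0.4342 -0.1686  0.381 ] F [ 0.16 -0.47  0.56] q [ 0.66  0.12 -0.37  1.4   0.04  1.64 -0.18] gap 0.0001 yaw 1.092
dp [17.99 -1.94  0.2 ] rot [-0.001 -0.006 -0.208]
dp [38.32 -2.92  2.32] rot [-0.001 -0.006 -0.514]
```

```bash
python3 -m creep '[{"dp":[4,-0.4,0],"rot":[0,0,-0.06],"gripper":0},{"dp":[8,-0.8,0],"rot":[0,0,-0.12],"gripper":0},{"dp":[12,-1.2,0],"rot":[0,0,-0.17],"gripper":0},{"dp":[16,-1.6,0],"rot":[0,0,-0.22],"gripper":0},{"dp":[20,-2,0],"rot":[0,0,-0.28],"gripper":0},{"dp":[24,-2.2,0.2],"rot":[0,0,-0.34],"gripper":0},{"dp":[28,-2.4,0.5],"rot":[0,0,-0.4],"gripper":0},{"dp":[32,-2.6,1],"rot":[0,0,-0.45],"gripper":0},{"dp":[36,-2.8,1.8],"rot":[0,0,-0.5],"gripper":0},{"dp":[38.3,-2.9,2.3],"rot":[0,-0.006,-0.514],"gripper":0},{"dp":[38.3,-2.9,2.3],"rot":[0,-0.006,-0.514],"gripper":0}]'
python3 - <<'E'
from h import *
st(); snap('scene','scene1');snap('side','side1');snap('wrist','wrist1')
plan([.585,.185,.2],1.606); plan([.585,.185,.038],1.606)
E
```

```text
t: 2.45
eef_pos: [0.5844, 0.1888, 0.3572]
tcp_rot: [[-0.041, 0.999, -0.006], [0.999, 0.041, 0.002], [0.002, -0.006, -1.0]]
force: [-0.5, -0.3, -0.3]
finger_gap: -0.0001
t 2.45 p [0.5844 0.1888 0.3572] F [-0.5  -0.25 -0.31] q [ 0.01  0.5  -0.63  1.01  0.28  1.71 -0.48] gap -0.0001 yaw 1.612
dp [ 1.7e-01 -1.0e-02  1.6e+01] rot [-0.001  0.001 -0.002]
dp [ 0.19 -0.   32.2 ] rot [-0.001  0.001 -0.002]
```

View pics/side1.png

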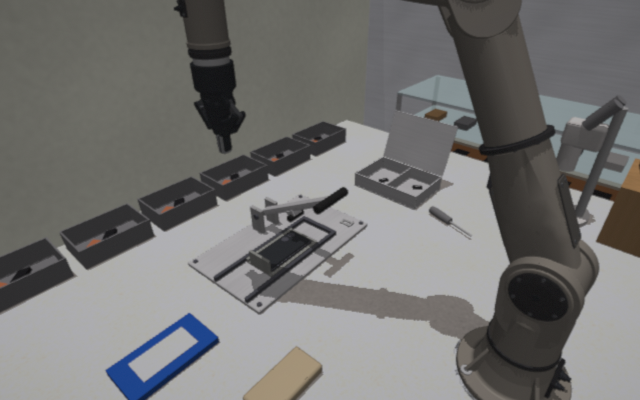

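View pics/wrist1.png

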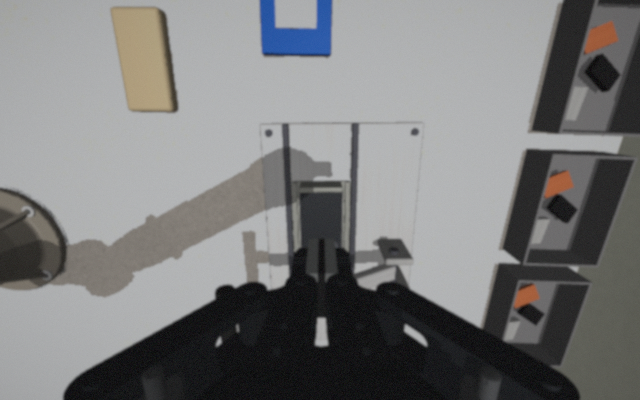

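View pics/scene1.png

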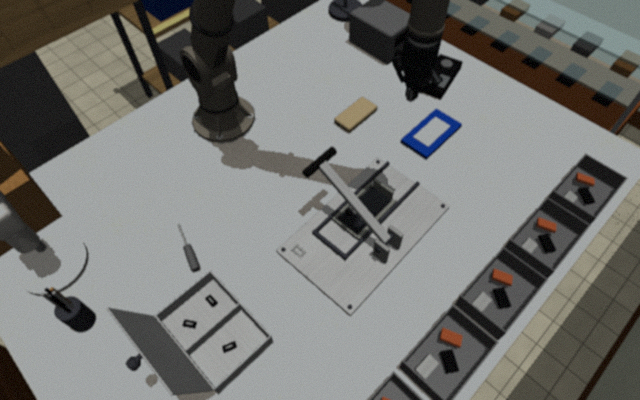

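```bash
python3 - <<'E'
from h import *
a=cv2.imread('pics/wrist1.png')[110:290,230:450]; cv2.imwrite('pics/w1c.png',cv2.resize(a,None,fx=3.3,fy=3.3,interpolation=cv2.INTER_CUBIC))
E
```

```text
(no output)
```

View pics/w1c.png

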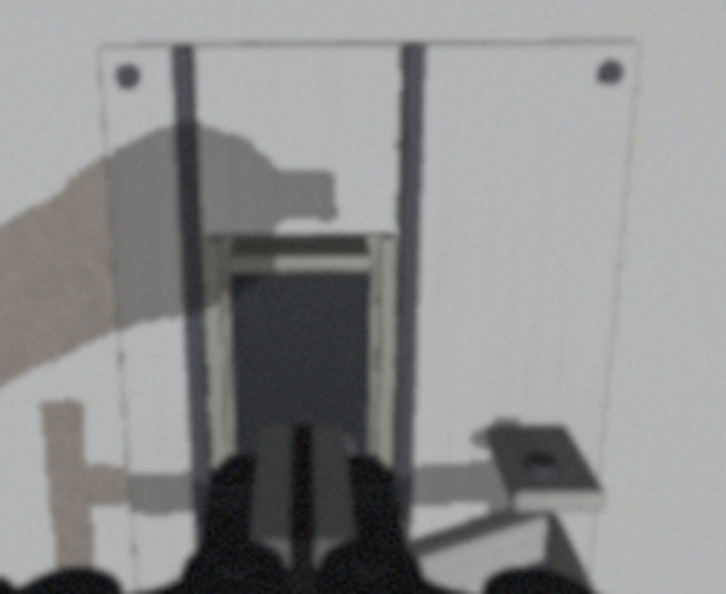

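```bash
cat >> h.py <<'E'
def wcam(fn,e,R):
    d=dict(np.load('pics/'+fn+'.npz')); T=d['T_tool_cam']
    W=np.eye(4);W[:3,:3]=R;W[:3,3]=e; M=np.linalg.inv(W@T); d['R']=M[:3,:3];d['t']=M[:3,3]; return d
E
python3 - <<'E'
from fit import *
inv=lambda w:(np.asarray(w)[:2]-p[:2])@np.array([[np.cos(p[2]),-np.sin(p[2])],[np.sin(p[2]),np.cos(p[2])]])
s=telemetry.read_state(); d=wcam('wrist1',s['eef_pos'],np.array(s['tcp_rot']))
c=lambda u,v:(230+u/3.3-.35,110+v/3.3-.35)
for n,u,v,z in [('walltopL',230,253,.058),('walltopR',370,253,.058),('carL',205,235,.028),('carR',397,234,.028),('bedL',99,45,.012),('bedR',638,41,.012),('railL in',193,45,.026),('railR in',403,45,.026)]:
    w=onz(d,*c(u,v),z); print(n,w.round(4),inv(w).round(4))
E
```

```text
walltopL [0.5528 0.1385 0.058 ] [-0.0322  0.1431]
walltopR [0.6199 0.1407 0.058 ] [0.0349 0.1429]
carL [0.5379 0.1394 0.028 ] [-0.0471  0.1445]
carR [0.6356 0.1431 0.028 ] [0.0507 0.1448]
bedL [0.4835 0.2307 0.012 ] [-0.0982  0.2376]
bedR [0.7505 0.2414 0.012 ] [0.169  0.2389]
railL in [0.5317 0.233  0.026 ] [-0.05    0.2382]
railR in [0.6328 0.2363 0.026 ] [0.0512 0.238 ]
```

```bash
python3 -m creep '[{"dp":[0,0,4],"gripper":0,"rot":[0,0,0]},{"dp":[0,0.1,8],"gripper":0,"rot":[0,0,0]},{"dp":[0,0.1,12],"gripper":0,"rot":[0,0,0]},{"dp":[0,0.1,16],"gripper":0,"rot":[0,0,0]},{"dp":[0,0.1,19],"gripper":0,"rot":[0,0,0]},{"dp":[0,0.1,22],"gripper":0,"rot":[0,0,0]},{"dp":[0,0.1,25],"gripper":0,"rot":[0,0,0]},{"dp":[0,0.1,27.5],"gripper":0,"rot":[0,0,0]},{"dp":[0,0.1,29.5],"gripper":0,"rot":[0,0,0]},{"dp":[0,0.1,31],"gripper":0,"rot":[0,0,0]},{"dp":[0,0.1,32],"gripper":0,"rot":[0,0,0]},{"dp":[0,0.1,32],"gripper":0,"rot":[0,0,0]}]'
python3 - <<'E'
from h import *
st(); snap('scene','scene2');snap('side','side2')
plan([.587,.092,.038],1.606)
E
```

```text
t: 3.8
eef_pos: [0.5856, 0.1818, 0.0391]
tcp_rot: [[-0.032, 0.999, -0.002], [0.999, 0.032, -0.002], [-0.002, -0.002, -1.0]]
force: [-0.4, 0.2, -0.8]
finger_gap: -0.0
t 3.8 p [0.5856 0.1818 0.0391] F [-0.38  0.21 -0.79] q [ 0.04  0.68 -0.56  1.55  0.4   1.04 -0.6 ] gap -0.0 yaw 1.603
dp [-9.11 -0.28  0.3 ] rot [ 0.001  0.001 -0.003]
```

View pics/side2.png

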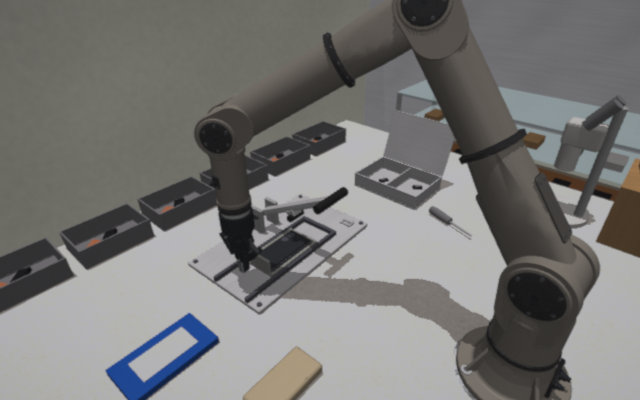

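View pics/scene2.png

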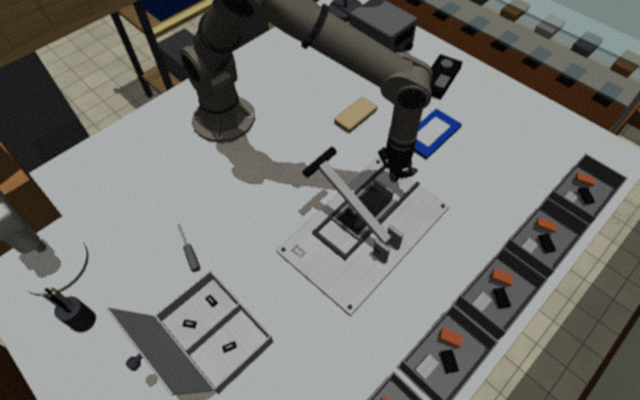

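```bash
python3 -m creep '[{"dp":[-1,0,0.1],"rot":[0,0,0],"gripper":0},{"dp":[-2,0,0.1],"rot":[0,0,0],"gripper":0},{"dp":[-2.5,0,0.1],"rot":[0,0,0],"gripper":0},{"dp":[-3,-0.1,0.1],"rot":[0,0,0],"gripper":0},{"dp":[-3.6,-0.1,0.1],"rot":[0,0,0],"gripper":0},{"dp":[-4.2,-0.1,0.1],"rot":[0,0,0],"gripper":0},{"dp":[-4.8,-0.1,0.1],"rot":[0,0,0],"gripper":0},{"dp":[-5.4,-0.2,0.1],"rot":[0,0,0],"gripper":0},{"dp":[-6.0,-0.2,0.1],"rot":[0,0,0],"gripper":0},{"dp":[-6.6,-0.2,0.1],"rot":[0,0,0],"gripper":0},{"dp":[-7.2,-0.2,0.1],"rot":[0,0,0],"gripper":0},{"dp":[-7.8,-0.2,0.1],"rot":[0,0,0],"gripper":0}]'
python3 - <<'E'
from h import *
st(); snap('side','side3');snap('wrist','wrist3')
E
```

```text
t: 5.1
eef_pos: [0.5875, 0.105, 0.0402]
tcp_rot: [[-0.033, 0.999, 0.001], [0.999, 0.033, -0.0], [-0.0, 0.001, -1.0]]
force: [0.0, 4.4, 1.2]
finger_gap: -0.0
t 5.1 p [0.5875 0.105  0.0402] F [0.03 4.44 1.17] q [ 0.18  0.64 -0.56  1.6   0.39  1.01 -0.47] gap -0.0 yaw 1.604
```

View pics/side3.png

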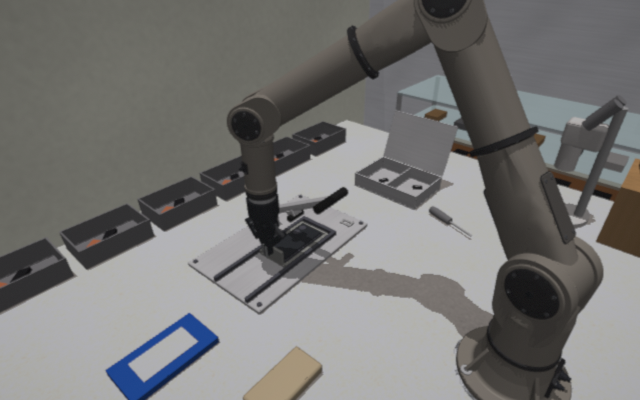

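```bash
python3 -m creep '[{"dp":[-0.2,0,0.1],"rot":[0,0,0],"gripper":0},{"dp":[-0.4,0,0.1],"rot":[0,0,0],"gripper":0},{"dp":[-0.6,0,0.1],"rot":[0,0,0],"gripper":0},{"dp":[-0.8,0,0.1],"rot":[0,0,0],"gripper":0},{"dp":[-0.9,0,0.1],"rot":[0,0,0],"gripper":0}]'
python3 -m creep '[{"dp":[-0.1,0,0],"rot":[0,0,0],"gripper":0},{"dp":[-0.2,0,0],"rot":[0,0,0],"gripper":0},{"dp":[-0.2,0,0],"rot":[0,0,0],"gripper":0}]'
```

```text
t: 5.7
eef_pos: [0.5885, 0.0961, 0.04]
tcp_rot: [[-0.032, 0.999, 0.003], [0.999, 0.032, 0.0], [0.0, 0.003, -1.0]]
force: [-0.8, 5.4, 2.4]
finger_gap: 0.0003
t: 6.0
eef_pos: [0.5885, 0.0943, 0.04]
tcp_rot: [[-0.032, 0.999, 0.003], [0.999, 0.032, 0.001], [0.001, 0.003, -1.0]]
force: [-0.5, 5.5, 1.9]
finger_gap: -0.0003
```

```bash
python3 -m creep '[{"dp":[-0.1,0,0],"rot":[0,0,0],"gripper":0},{"dp":[-0.2,0,0],"rot":[0,0,0],"gripper":0},{"dp":[-0.2,0,0],"rot":[0,0,0],"gripper":0}]'
python3 -m creep '[{"dp":[-0.1,0,0],"rot":[0,0,0],"gripper":0},{"dp":[-0.2,0,0],"rot":[0,0,0],"gripper":0},{"dp":[-0.2,0,0],"rot":[0,0,0],"gripper":0}]'
```

```text
t: 6.3
eef_pos: [0.5886, 0.0921, 0.04]
tcp_rot: [[-0.032, 0.999, 0.003], [0.999, 0.032, 0.001], [0.0, 0.003, -1.0]]
force: [-1.0, 4.2, 1.5]
finger_gap: -0.0001
t: 6.6
eef_pos: [0.5884, 0.0921, 0.04]
tcp_rot: [[-0.033, 0.999, 0.003], [0.999, 0.033, 0.003], [0.003, 0.003, -1.0]]
force: [-0.3, 7.0, 1.0]
finger_gap: -0.0002
```

```bash
python3 -m creep '[{"dp":[-0.2,0,0],"rot":[0,0,0],"gripper":0},{"dp":[-0.3,0,0],"rot":[0,0,0],"gripper":0},{"dp":[-0.3,0,0],"rot":[0,0,0],"gripper":0}]'
python3 -m creep '[{"dp":[-0.3,0,0],"rot":[0,0,0],"gripper":0},{"dp":[-0.3,0,0],"rot":[0,0,0],"gripper":0}]'
python3 - <<'E'
from h import *
snap('scene','scene4');snap('wrist','wrist4')
st()
E
```

```text
t: 6.9
eef_pos: [0.5881, 0.092, 0.0401]
tcp_rot: [[-0.035, 0.999, 0.002], [0.999, 0.035, 0.007], [0.007, 0.003, -1.0]]
force: [-0.2, 7.7, 0.7]
finger_gap: -0.0001
t: 7.1
eef_pos: [0.5877, 0.0919, 0.0401]
tcp_rot: [[-0.036, 0.999, 0.002], [0.999, 0.036, 0.011], [0.011, 0.003, -1.0]]
force: [-0.4, 8.2, 1.1]
finger_gap: -0.0
t 7.2 p [0.5877 0.092  0.0401] F [0.37 7.95 0.91] q [ 0.21  0.64 -0.57  1.61  0.38  1.   -0.44] gap 0.0003 yaw 1.607
```

View pics/wrist4.png

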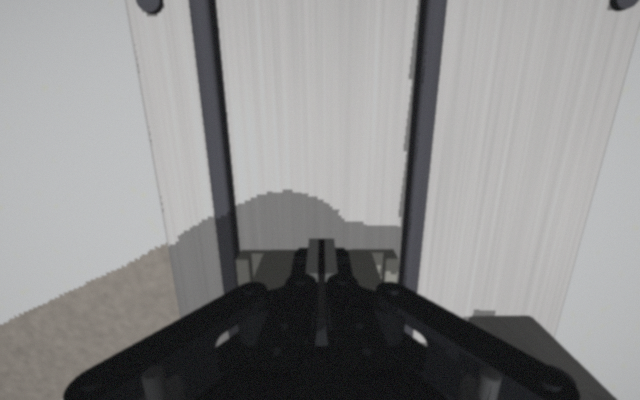

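View pics/scene4.png

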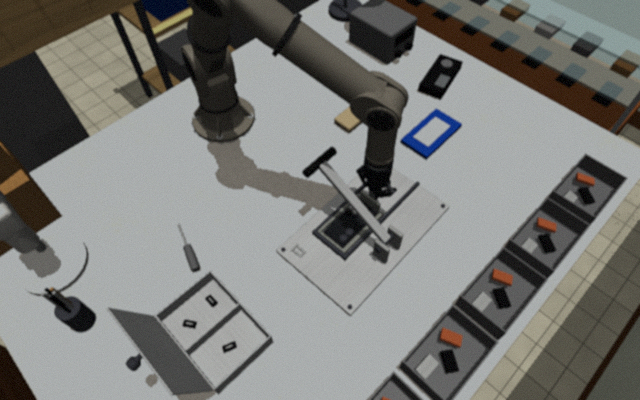

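```bash
python3 -m creep '[{"dp":[1,0,0],"rot":[0,0,0],"gripper":0},{"dp":[2.5,0,0],"rot":[0,0,0],"gripper":0},{"dp":[4,0,-0.5],"rot":[0,0,0],"gripper":0},{"dp":[5,0,-3],"rot":[0,0,0],"gripper":0},{"dp":[5,0,-7],"rot":[0,0,0],"gripper":0},{"dp":[5,0,-11],"rot":[0,0,0],"gripper":0},{"dp":[5,0,-15],"rot":[0,0,0],"gripper":0},{"dp":[5,0,-19],"rot":[0,0,0],"gripper":0},{"dp":[5,0,-22],"rot":[0,0,0],"gripper":0},{"dp":[4,-1.5,-24],"rot":[0,0,0],"gripper":0},{"dp":[3,-3,-24],"rot":[0,0,0],"gripper":0},{"dp":[3,-3,-24],"rot":[0,0,0],"gripper":0}]'
python3 - <<'E'
from h import *
st(); snap('side','side5')
plan([.474,-.009,.27],1.606)
E
```

```text
t: 8.4
eef_pos: [0.5553, 0.1172, 0.2819]
tcp_rot: [[-0.035, 0.999, 0.004], [0.999, 0.035, 0.008], [0.008, 0.004, -1.0]]
force: [0.5, 1.8, 0.1]
finger_gap: -0.0002
t 8.4 p [0.5553 0.1172 0.2819] F [0.49 1.77 0.13] q [ 0.22  0.39 -0.65  1.35  0.23  1.47 -0.38] gap -0.0002 yaw 1.606
dp [-12.39  -8.63   0.96] rot [ 0.004 -0.009  0.   ]
```

View pics/side5.png

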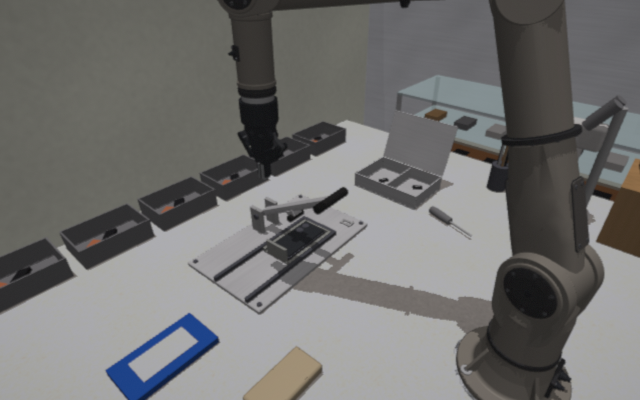

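```bash
python3 -m creep '[{"dp":[-2.5,-1.7,0],"rot":[0,0,0],"gripper":0},{"dp":[-5,-3.5,0.2],"rot":[0,0,0],"gripper":0},{"dp":[-7.5,-5.2,0.5],"rot":[0,0,0],"gripper":0},{"dp":[-10,-7,0.8],"rot":[0,0,0],"gripper":0},{"dp":[-12,-8.4,1],"rot":[0,-0.009,0],"gripper":0},{"dp":[-12.4,-8.6,1],"rot":[0,-0.009,0],"gripper":0},{"dp":[-12.4,-8.6,1],"rot":[0,-0.009,0],"gripper":0}]'
python3 - <<'E'
from h import *
st(); snap('side','side6'); snap('scene','scene6')
plan([.474,-.009,.225],1.606); plan([.474,-.009,.21],1.606)
for n in('side','scene'):
    b=cv2.imread(f'pics/{n}6.png'); x,y=(220,130) if n=='side' else (250,90)
    cv2.imwrite(f'pics/{n}6c.png',cv2.resize(b[y:y+150,x:x+200],None,fx=3.5,fy=3.5,interpolation=cv2.INTER_CUBIC))
E
```

```text
t: 9.15
eef_pos: [0.4746, -0.0092, 0.2693]
tcp_rot: [[-0.035, 0.999, 0.003], [0.999, 0.035, 0.001], [0.001, 0.003, -1.0]]
force: [0.8, 0.5, -0.6]
finger_gap: -0.0001
t 9.15 p [ 0.4746 -0.0092  0.2693] F [ 0.83  0.48 -0.56] q [ 0.52  0.18 -0.62  1.62  0.1   1.37 -0.08] gap -0.0001 yaw 1.605
dp [-0.16 -0.13  4.46] rot [ 0.004 -0.002  0.003]
dp [-0.16 -0.14  5.96] rot [ 0.004 -0.002  0.003]
```

View pics/side6c.png

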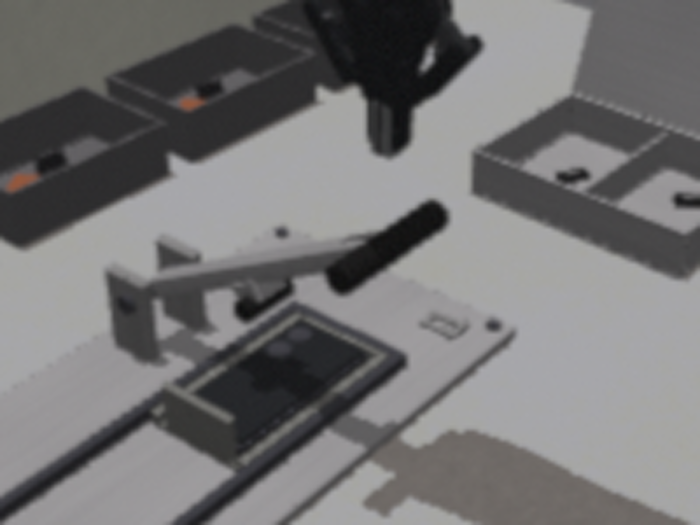

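View pics/scene6c.png

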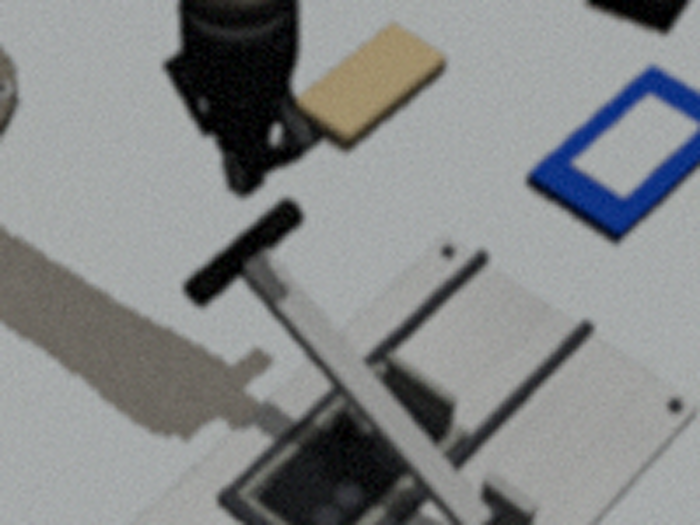

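```bash
python3 -m creep '[{"dp":[-0.1,-0.1,1.5],"rot":[0,0,0],"gripper":0},{"dp":[-0.1,-0.1,3],"rot":[0,0,0],"gripper":0},{"dp":[-0.1,-0.1,4.5],"rot":[0,0,0],"gripper":0},{"dp":[-0.1,-0.1,5.2],"rot":[0,0,0],"gripper":0},{"dp":[-0.1,-0.1,5.5],"rot":[0,0,0],"gripper":0},{"dp":[-0.1,-0.1,5.7],"rot":[0,0,0],"gripper":0}]'
python3 -m creep '[{"dp":[0,0,0.2],"rot":[0,0,0],"gripper":0},{"dp":[0,0,0.4],"rot":[0,0,0],"gripper":0},{"dp":[0,0,0.5],"rot":[0,0,0],"gripper":0}]'
python3 - <<'E'
from h import *
for th in np.arange(0,.61,.05): print(round(th,2), ((.12-.27*np.cos(.5-th))-(.12-.27*np.cos(.5))).round(4), (.068+.27*np.sin(.5-th)+.012).round(4))
E
```

```text
t: 9.85
eef_pos: [0.4749, -0.0076, 0.2128]
tcp_rot: [[-0.039, 0.999, 0.005], [0.999, 0.039, 0.003], [0.002, 0.005, -1.0]]
force: [0.1, 0.7, 0.5]
finger_gap: -0.0002
t: 10.15
eef_pos: [0.4749, -0.0073, 0.2083]
tcp_rot: [[-0.039, 0.999, 0.005], [0.999, 0.039, 0.003], [0.002, 0.005, -1.0]]
force: [-2.9, -0.1, 3.7]
finger_gap: 0.0001
0.0 0.0 0.2094
0.05 -0.0062 0.1974
0.1 -0.0117 0.1851
0.15 -0.0167 0.1726
0.2 -0.021 0.1598
0.25 -0.0247 0.1468
0.3 -0.0277 0.1336
0.35 -0.03 0.1203
0.4 -0.0317 0.107
0.45 -0.0327 0.0935
0.5 -0.0331 0.08
0.55 -0.0327 0.0665
0.6 -0.0317 0.053
```

```bash
python3 -m creep '[{"dp":[0,-0.3,0.5],"rot":[0,0,0],"gripper":0},{"dp":[0,-0.6,1.1],"rot":[0,0,0],"gripper":0},{"dp":[0,-0.9,1.7],"rot":[0,0,0],"gripper":0},{"dp":[0,-1.15,2.3],"rot":[0,0,0],"gripper":0},{"dp":[0,-1.4,3],"rot":[0,0,0],"gripper":0},{"dp":[0,-1.65,3.6],"rot":[0,0,0],"gripper":0},{"dp":[0,-1.9,4.2],"rot":[0,0,0],"gripper":0},{"dp":[0,-2.1,4.8],"rot":[0,0,0],"gripper":0},{"dp":[0,-2.3,5.5],"rot":[0,0,0],"gripper":0},{"dp":[0,-2.45,6.1],"rot":[0,0,0],"gripper":0},{"dp":[0,-2.6,6.8],"rot":[0,0,0],"gripper":0},{"dp":[0,-2.7,7.3],"rot":[0,0,0],"gripper":0}]'
python3 - <<'E'
from h import *
st(); snap('side','side7')
b=cv2.imread('pics/side7.png'); x,y=(220,130)
cv2.imwrite('pics/side7c.png',cv2.resize(b[y:y+150,x:x+200],None,fx=3.5,fy=3.5,interpolation=cv2.INTER_CUBIC))
E
```

```text
t: 11.35
eef_pos: [0.4456, -0.0085, 0.134]
tcp_rot: [[-0.039, 0.999, -0.0], [0.999, 0.039, 0.002], [0.002, -0.0, -1.0]]
force: [-4.5, -0.5, 6.5]
finger_gap: 0.0002
t 11.35 p [ 0.4456 -0.0085  0.134 ] F [-4.51 -0.5   6.49] q [ 0.51  0.24 -0.61  1.91  0.15  1.04 -0.13] gap 0.0002 yaw 1.61
```

View pics/side7c.png

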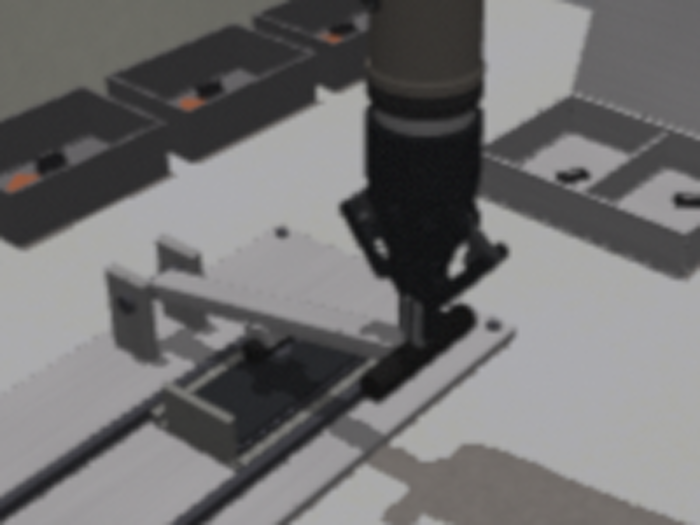

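```bash
python3 - <<'E'
from h import *
d=snap('scene','scene7')
D=dict(np.load('pics/side7.npz'))
b=d['frame']; x,y=(270,100)
cv2.imwrite('pics/scene7c.png',cv2.resize(b[y:y+130,x:x+150],None,fx=4.5,fy=4.5,interpolation=cv2.INTER_CUBIC))
for th in (.25,.3,.35,.4,.45):
  X=[.5905-.27*np.cos(.5-th)+.12,-.007,.068+.27*np.sin(.5-th)]
  for y in(-.055,.055):
    X[1]=-.007+y; q=proj(D,X); r=proj(d,X); print(th,y,(q-[220,130])*3.5,(r-[270,100])*4.5)
st()
E
```

```text
0.25 -0.055 [463.93776994 301.13060128] [133.43787232 368.04371881]
0.25 0.055 [361.97889548 372.12625582] [263.53175701 264.98102024]
0.3 -0.055 [466.63054862 317.76116601] [131.16797364 377.95472711]
0.3 0.055 [365.47141362 389.56801821] [260.1154118  275.53068765]
0.35 -0.055 [468.56331556 334.00755869] [129.69837954 388.42885371]
0.35 0.055 [368.18541451 406.5541067 ] [257.51003832 286.60055996]
0.4 -0.055 [469.7421565 349.8156478] [129.00953697 399.42872268]
0.4 0.055 [370.12513058 423.02790962] [255.69889786 298.15356593]
0.45 -0.055 [470.17678622 365.13525295] [129.08134171 410.91801153]
0.45 0.055 [371.29872665 438.93743896] [254.66448254 310.15369404]
t 11.45 p [ 0.4457 -0.0085  0.1338] F [-5.71 -0.44  6.88] q [ 0.51  0.24 -0.61  1.91  0.15  1.04 -0.13] gap -0.0 yaw 1.61
```

View pics/scene7c.png

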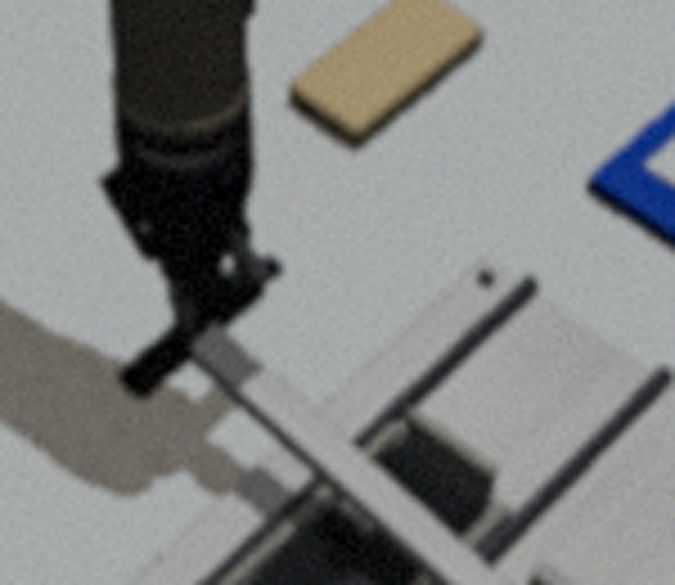

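```bash
python3 -m creep '[{"dp":[0,-0.2,0.5],"rot":[0,0,0],"gripper":0},{"dp":[0,-0.3,1],"rot":[0,0,0],"gripper":0},{"dp":[0,-0.4,1.5],"rot":[0,0,0],"gripper":0},{"dp":[0,-0.5,2],"rot":[0,0,0],"gripper":0},{"dp":[0,-0.55,2.5],"rot":[0,0,0],"gripper":0},{"dp":[0,-0.6,3.0],"rot":[0,0,0],"gripper":0}]'
python3 -m creep '[{"dp":[0,-0.05,0.2],"rot":[0,0,0],"gripper":0},{"dp":[0,-0.05,0.3],"rot":[0,0,0],"gripper":0}]'
python3 -m creep '[{"dp":[0,-0.05,0.2],"rot":[0,0,0],"gripper":0},{"dp":[0,-0.05,0.3],"rot":[0,0,0],"gripper":0}]'
```

```text
t: 12.05
eef_pos: [0.4401, -0.0087, 0.104]
tcp_rot: [[-0.039, 0.999, 0.001], [0.999, 0.039, 0.002], [0.002, 0.001, -1.0]]
force: [-1.7, -0.5, 7.2]
finger_gap: -0.0002
t: 12.25
eef_pos: [0.4397, -0.0088, 0.101]
tcp_rot: [[-0.039, 0.999, 0.001], [0.999, 0.039, 0.002], [0.002, 0.001, -1.0]]
force: [-2.7, 0.7, 6.3]
finger_gap: -0.0001
t: 12.45
eef_pos: [0.4394, -0.0088, 0.0981]
tcp_rot: [[-0.039, 0.999, 0.002], [0.999, 0.039, 0.002], [0.002, 0.002, -1.0]]
force: [-3.3, -0.1, 7.6]
finger_gap: 0.0001
```

```bash
for i in 1 ; do python3 -m creep '[{"dp":[0,-0.05,0.1],"rot":[0,0,0],"gripper":0},{"dp":[0,-0.05,0.2],"rot":[0,0,0],"gripper":0}]'
python3 -m creep '[{"dp":[0,-0.05,0.1],"rot":[0,0,0],"gripper":0},{"dp":[0,-0.05,0.2],"rot":[0,0,0],"gripper":0}]'
python3 -m creep '[{"dp":[0,-0.05,0.1],"rot":[0,0,0],"gripper":0},{"dp":[0,-0.05,0.2],"rot":[0,0,0],"gripper":0}]'; done | grep -E 't:|pos|force'
```

```text
t: 12.65
eef_pos: [0.4392, -0.0088, 0.0963]
tcp_rot: [[-0.039, 0.999, 0.003], [0.999, 0.039, 0.002], [0.002, 0.003, -1.0]]
force: [-2.5, 0.3, 7.5]
t: 12.85
eef_pos: [0.4391, -0.0088, 0.0946]
tcp_rot: [[-0.039, 0.999, 0.004], [0.999, 0.039, 0.002], [0.001, 0.004, -1.0]]
force: [-2.6, -0.3, 6.9]
t: 13.05
eef_pos: [0.4389, -0.0088, 0.0928]
tcp_rot: [[-0.039, 0.999, 0.005], [0.999, 0.039, 0.001], [0.001, 0.005, -1.0]]
force: [-1.6, 0.3, 6.9]
```

```bash
(python3 -m creep '[{"dp":[0,-0.02,0.1],"rot":[0,0,0],"gripper":0},{"dp":[0,-0.02,0.2],"rot":[0,0,0],"gripper":0}]'
python3 -m creep '[{"dp":[0,-0.02,0.1],"rot":[0,0,0],"gripper":0},{"dp":[0,-0.02,0.2],"rot":[0,0,0],"gripper":0}]'
python3 -m creep '[{"dp":[0,-0.02,0.1],"rot":[0,0,0],"gripper":0},{"dp":[0,-0.02,0.2],"rot":[0,0,0],"gripper":0}]') | grep -E 't:|pos|force'
```

```text
t: 13.25
eef_pos: [0.4387, -0.0088, 0.091]
tcp_rot: [[-0.039, 0.999, 0.006], [0.999, 0.039, 0.001], [0.001, 0.006, -1.0]]
force: [-2.5, -0.6, 7.4]
t: 13.45
eef_pos: [0.4386, -0.0088, 0.0892]
tcp_rot: [[-0.039, 0.999, 0.006], [0.999, 0.039, 0.001], [0.001, 0.006, -1.0]]
force: [-2.7, -0.1, 7.0]
t: 13.65
eef_pos: [0.4385, -0.0088, 0.0874]
tcp_rot: [[-0.039, 0.999, 0.007], [0.999, 0.039, 0.001], [0.001, 0.007, -1.0]]
force: [-2.9, 0.9, 7.8]
```

```bash
(python3 -m creep '[{"dp":[0,-0.02,0.1],"rot":[0,0,0],"gripper":0},{"dp":[0,-0.02,0.2],"rot":[0,0,0],"gripper":0}]'
python3 -m creep '[{"dp":[0,-0.02,0.1],"rot":[0,0,0],"gripper":0},{"dp":[0,-0.02,0.2],"rot":[0,0,0],"gripper":0}]') | grep -E 't:|pos|force'
```

```text
t: 13.85
eef_pos: [0.4383, -0.0088, 0.0856]
tcp_rot: [[-0.039, 0.999, 0.007], [0.999, 0.039, 0.001], [0.001, 0.007, -1.0]]
force: [-2.7, -0.2, 7.7]
t: 14.05
eef_pos: [0.4382, -0.0088, 0.0838]
tcp_rot: [[-0.039, 0.999, 0.007], [0.999, 0.039, 0.001], [0.0, 0.007, -1.0]]
force: [-3.5, -0.8, 6.8]
```

```bash
(python3 -m creep '[{"dp":[0,-0.02,0.1],"rot":[0,0,0],"gripper":0},{"dp":[0,-0.02,0.2],"rot":[0,0,0],"gripper":0}]'
python3 -m creep '[{"dp":[0,-0.02,0.1],"rot":[0,0,0],"gripper":0},{"dp":[0,-0.02,0.2],"rot":[0,0,0],"gripper":0}]') | grep -E 't:|pos|force'
```

```text
t: 14.25
eef_pos: [0.4381, -0.0088, 0.082]
tcp_rot: [[-0.039, 0.999, 0.008], [0.999, 0.039, 0.001], [0.0, 0.008, -1.0]]
force: [-2.6, -0.2, 7.1]
t: 14.45
eef_pos: [0.438, -0.0088, 0.0802]
tcp_rot: [[-0.039, 0.999, 0.009], [0.999, 0.039, 0.0], [-0.0, 0.009, -1.0]]
force: [-2.7, -0.5, 6.7]
```

```bash
(python3 -m creep '[{"dp":[0,-0.02,0.1],"rot":[0,0,0],"gripper":0},{"dp":[0,-0.02,0.2],"rot":[0,0,0],"gripper":0}]'
python3 -m creep '[{"dp":[0,-0.0,0.1],"rot":[0,0,0],"gripper":0},{"dp":[0,-0.0,0.2],"rot":[0,0,0],"gripper":0}]') | grep -E 't:|pos|force'
python3 - <<'E'
from h import *
snap('side','side8')
b=cv2.imread('pics/side8.png'); x,y=(220,130)
cv2.imwrite('pics/side8c.png',cv2.resize(b[y:y+150,x:x+200],None,fx=3.5,fy=3.5,interpolation=cv2.INTER_CUBIC))
E
```

```text
t: 14.65
eef_pos: [0.438, -0.0088, 0.0784]
tcp_rot: [[-0.038, 0.999, 0.009], [0.999, 0.038, 0.0], [-0.0, 0.009, -1.0]]
force: [-2.6, 0.4, 7.7]
t: 14.85
eef_pos: [0.4379, -0.0088, 0.0766]
tcp_rot: [[-0.038, 0.999, 0.009], [0.999, 0.038, -0.0], [-0.0, 0.009, -1.0]]
force: [-3.6, -0.7, 11.6]
```

View pics/side8c.png

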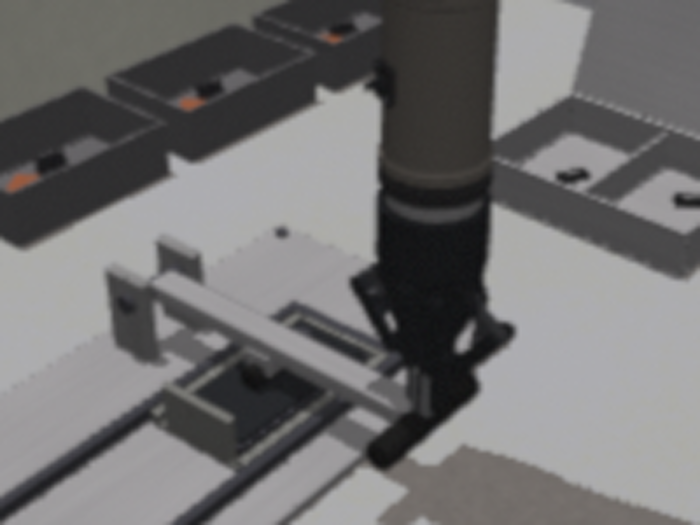

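```bash
(python3 -m creep '[{"dp":[0,0,0.1],"rot":[0,0,0],"gripper":0},{"dp":[0,0,0.15],"rot":[0,0,0],"gripper":0}]'
python3 -m creep '[{"dp":[0,0,0.1],"rot":[0,0,0],"gripper":0},{"dp":[0,0,0.15],"rot":[0,0,0],"gripper":0}]') | grep -E 't:|pos|force'
```

```text
t: 15.1
eef_pos: [0.4379, -0.0089, 0.0758]
tcp_rot: [[-0.038, 0.999, 0.009], [0.999, 0.038, -0.001], [-0.001, 0.009, -1.0]]
force: [-5.0, -0.7, 14.1]
t: 15.3
eef_pos: [0.4379, -0.0088, 0.0751]
tcp_rot: [[-0.038, 0.999, 0.01], [0.999, 0.039, -0.001], [-0.002, 0.01, -1.0]]
force: [-4.8, 0.3, 13.1]
```

```bash
(python3 -m creep '[{"dp":[0,0,0.12],"rot":[0,0,0],"gripper":0},{"dp":[0,0,0.18],"rot":[0,0,0],"gripper":0},{"dp":[0,0,0.22],"rot":[0,0,0],"gripper":0}]'
python3 -m creep '[{"dp":[0,0,0.12],"rot":[0,0,0],"gripper":0},{"dp":[0,0,0.18],"rot":[0,0,0],"gripper":0},{"dp":[0,0,0.22],"rot":[0,0,0],"gripper":0}]') | grep -E 't:|pos|force'
```

```text
t: 15.6
eef_pos: [0.4379, -0.0088, 0.0737]
tcp_rot: [[-0.039, 0.999, 0.01], [0.999, 0.039, -0.002], [-0.002, 0.01, -1.0]]
force: [-5.1, 0.1, 13.4]
t: 15.9
eef_pos: [0.4379, -0.0088, 0.0724]
tcp_rot: [[-0.039, 0.999, 0.01], [0.999, 0.039, -0.003], [-0.003, 0.01, -1.0]]
force: [-5.2, 0.4, 14.4]
```

```bash
(python3 -m creep '[{"dp":[0,0,0.12],"rot":[0,0,0],"gripper":0},{"dp":[0,0,0.18],"rot":[0,0,0],"gripper":0},{"dp":[0,0,0.22],"rot":[0,0,0],"gripper":0}]'
python3 -m creep '[{"dp":[0,0,0.12],"rot":[0,0,0],"gripper":0},{"dp":[0,0,0.18],"rot":[0,0,0],"gripper":0},{"dp":[0,0,0.22],"rot":[0,0,0],"gripper":0}]') | grep -E 't:|pos|force'
```

```text
t: 16.2
eef_pos: [0.4378, -0.0088, 0.0711]
tcp_rot: [[-0.039, 0.999, 0.01], [0.999, 0.039, -0.003], [-0.004, 0.01, -1.0]]
force: [-5.4, -0.2, 13.2]
t: 16.5
eef_pos: [0.4378, -0.0088, 0.0698]
tcp_rot: [[-0.039, 0.999, 0.01], [0.999, 0.039, -0.004], [-0.004, 0.01, -1.0]]
force: [-5.0, -0.2, 13.7]
```

```bash
(python3 -m creep '[{"dp":[0,0,0.12],"rot":[0,0,0],"gripper":0},{"dp":[0,0,0.18],"rot":[0,0,0],"gripper":0}]'
python3 -m creep '[{"dp":[0,0,0.12],"rot":[0,0,0],"gripper":0},{"dp":[0,0,0.18],"rot":[0,0,0],"gripper":0}]') | grep -E 't:|pos|force'
```

```text
t: 16.7
eef_pos: [0.4379, -0.0088, 0.0693]
tcp_rot: [[-0.039, 0.999, 0.01], [0.999, 0.039, -0.005], [-0.005, 0.01, -1.0]]
force: [-7.5, 0.5, 19.4]
t: 16.9
eef_pos: [0.438, -0.0088, 0.0691]
tcp_rot: [[-0.039, 0.999, 0.011], [0.999, 0.039, -0.006], [-0.007, 0.01, -1.0]]
force: [-9.2, -0.0, 21.9]
```

```bash
(python3 -m creep '[{"dp":[0,0,0.1],"rot":[0,0,0],"gripper":0},{"dp":[0,0,0.1],"rot":[0,0,0],"gripper":0},{"dp":[0,0,0.1],"rot":[0,0,0],"gripper":0},{"dp":[0,0,0.1],"rot":[0,0,0],"gripper":0}]') | grep -E 't:|pos|force'
python3 - <<'E'
from h import *
snap('side','side9');st()
b=cv2.imread('pics/side9.png'); x,y=(220,130)
cv2.imwrite('pics/side9c.png',cv2.resize(b[y:y+150,x:x+200],None,fx=3.5,fy=3.5,interpolation=cv2.INTER_CUBIC))
E
```

```text
t: 17.3
eef_pos: [0.4379, -0.0088, 0.0694]
tcp_rot: [[-0.039, 0.999, 0.011], [0.999, 0.039, -0.007], [-0.008, 0.01, -1.0]]
force: [-5.6, 0.5, 17.8]
t 17.35 p [ 0.4379 -0.0088  0.0694] F [-6.43  0.23 17.38] q [ 0.47  0.31 -0.59  2.02  0.23  0.87 -0.2 ] gap -0.0 yaw 1.609
```

View pics/side9c.png

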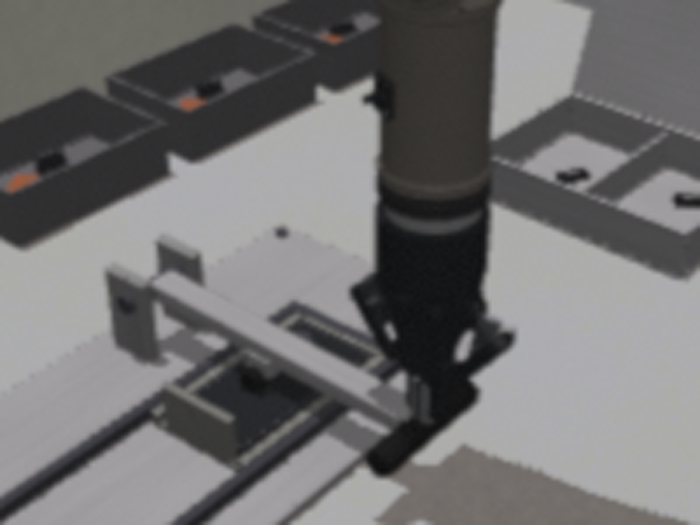

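```bash
(python3 -m creep '[{"dp":[0,0,-0.2],"rot":[0,0,0],"gripper":0},{"dp":[0,0,-0.5],"rot":[0,0,0],"gripper":0},{"dp":[0,0,-0.9],"rot":[0,0,0],"gripper":0},{"dp":[0,0,-1.3],"rot":[0,0,0],"gripper":0},{"dp":[0,0.03,-1.7],"rot":[0,0,0],"gripper":0},{"dp":[0,0.05,-2.1],"rot":[0,0,0],"gripper":0},{"dp":[0,0.08,-2.5],"rot":[0,0,0],"gripper":0},{"dp":[0,0.12,-2.9],"rot":[0,0,0],"gripper":0},{"dp":[0,0.17,-3.3],"rot":[0,0,0],"gripper":0},{"dp":[0,0.21,-3.7],"rot":[0,0,0],"gripper":0}]') | grep -E 't:|pos|force'
```

```text
t: 18.35
eef_pos: [0.4405, -0.0087, 0.107]
tcp_rot: [[-0.038, 0.999, 0.013], [0.999, 0.039, -0.008], [-0.008, 0.013, -1.0]]
force: [-1.0, 0.0, 6.5]
```

```bash
(python3 -m creep '[{"dp":[0,0.05,-0.4],"rot":[0,0,0],"gripper":0},{"dp":[0,0.1,-0.8],"rot":[0,0,0],"gripper":0},{"dp":[0,0.18,-1.2],"rot":[0,0,0],"gripper":0},{"dp":[0,0.25,-1.6],"rot":[0,0,0],"gripper":0},{"dp":[0,0.33,-2.0],"rot":[0,0,0],"gripper":0},{"dp":[0,0.42,-2.4],"rot":[0,0,0],"gripper":0},{"dp":[0,0.5,-2.8],"rot":[0,0,0],"gripper":0},{"dp":[0,0.6,-3.2],"rot":[0,0,0],"gripper":0},{"dp":[0,0.7,-3.6],"rot":[0,0,0],"gripper":0},{"dp":[0,0.8,-4],"rot":[0,0,0],"gripper":0},{"dp":[0,0.92,-4.4],"rot":[0,0,0],"gripper":0},{"dp":[0,1.05,-4.8],"rot":[0,0,0],"gripper":0}]') | grep -E 't:|pos|force'
```

```text
t: 19.55
eef_pos: [0.4519, -0.0081, 0.1559]
tcp_rot: [[-0.038, 0.999, 0.016], [0.999, 0.038, -0.008], [-0.008, 0.016, -1.0]]
force: [2.4, -0.9, 3.7]
```

```bash
(python3 -m creep '[{"dp":[0,0.2,-0.4],"rot":[0,0,0],"gripper":0},{"dp":[0,0.36,-0.8],"rot":[0,0,0],"gripper":0},{"dp":[0,0.52,-1.2],"rot":[0,0,0],"gripper":0},{"dp":[0,0.68,-1.6],"rot":[0,0,0],"gripper":0},{"dp":[0,0.84,-2.0],"rot":[0,0,0],"gripper":0},{"dp":[0,1.0,-2.4],"rot":[0,0,0],"gripper":0},{"dp":[0,1.17,-2.8],"rot":[0,0,0],"gripper":0},{"dp":[0,1.34,-3.2],"rot":[0,0,0],"gripper":0},{"dp":[0,1.5,-3.6],"rot":[0,0,0],"gripper":0},{"dp":[0,1.7,-4],"rot":[0,0,0],"gripper":0},{"dp":[0,1.9,-4.4],"rot":[0,0,0],"gripper":0}]') | grep -E 't:|pos|force'
```

```text
t: 20.65
eef_pos: [0.4707, -0.0068, 0.2006]
tcp_rot: [[-0.038, 0.999, 0.017], [0.999, 0.038, -0.007], [-0.008, 0.017, -1.0]]
force: [1.2, -0.5, 2.2]
```

Nearly up; the last centimetre is done more slowly.

```bash
(python3 -m creep '[{"dp":[0,0.12,-0.2],"rot":[0,0,0],"gripper":0},{"dp":[0,0.22,-0.4],"rot":[0,0,0],"gripper":0},{"dp":[0,0.32,-0.6],"rot":[0,0,0],"gripper":0},{"dp":[0,0.4,-0.75],"rot":[0,0,0],"gripper":0},{"dp":[0,0.45,-0.85],"rot":[0,0,0],"gripper":0},{"dp":[0,0.45,-0.95],"rot":[0,0,0],"gripper":0}]'
python3 -m creep '[{"dp":[0,0,-0.1],"rot":[0,0,0],"gripper":0},{"dp":[0,0,-0.2],"rot":[0,0,0],"gripper":0},{"dp":[0,0,-0.3],"rot":[0,0,0],"gripper":0},{"dp":[0,0,-0.4],"rot":[0,0,0],"gripper":0},{"dp":[0,0,-0.5],"rot":[0,0,0],"gripper":0}]') | grep -E 't:|pos|force'
```

```text
t: 21.25
eef_pos: [0.4745, -0.0063, 0.2099]
tcp_rot: [[-0.039, 0.999, 0.016], [0.999, 0.039, -0.007], [-0.008, 0.015, -1.0]]
force: [-0.5, -0.0, 0.4]
t: 21.75
eef_pos: [0.4743, -0.0062, 0.2149]
tcp_rot: [[-0.039, 0.999, 0.015], [0.999, 0.039, -0.007], [-0.008, 0.015, -1.0]]
force: [-0.2, 0.7, -0.0]
```

Force is zero at the rest height, so the lever is free. Now clear away and look.

```bash
(python3 -m creep '[{"dp":[0,0,-2],"rot":[0,0,0],"gripper":0},{"dp":[0,0,-5],"rot":[0,0,0],"gripper":0},{"dp":[0,0,-8],"rot":[0,0,0],"gripper":0},{"dp":[0,0,-11],"rot":[0,0,0],"gripper":0},{"dp":[0,0,-13],"rot":[0,0,0],"gripper":0},{"dp":[0,0,-13],"rot":[0,0,0],"gripper":0},{"dp":[0,0,-13],"rot":[0,0,0],"gripper":0}]') | grep -E 't:|pos|force'
python3 - <<'E'
from h import *
d=snap('side','side10');snap('scene','scene10')
x,y=(220,130)
a=[cv2.resize(cv2.imread(f'pics/side{i}.png')[y+40:y+150,x:x+200],None,fx=2.7,fy=2.7,interpolation=cv2.INTER_CUBIC) for i in (6,10)]
cv2.imwrite('pics/side10c.png',np.vstack(a))
st()
E
```

```text
t: 22.45
eef_pos: [0.4723, -0.0053, 0.3446]
tcp_rot: [[-0.039, 0.999, 0.015], [0.999, 0.039, -0.007], [-0.008, 0.015, -1.0]]
force: [0.1, -0.3, -0.8]
t 22.55 p [ 0.4716 -0.0055  0.3435] F [-0.09 -0.09 -0.03] q [ 0.51  0.14 -0.62  1.48  0.09  1.54 -0.07] gap 0.0001 yaw 1.609
```

View pics/side10c.png

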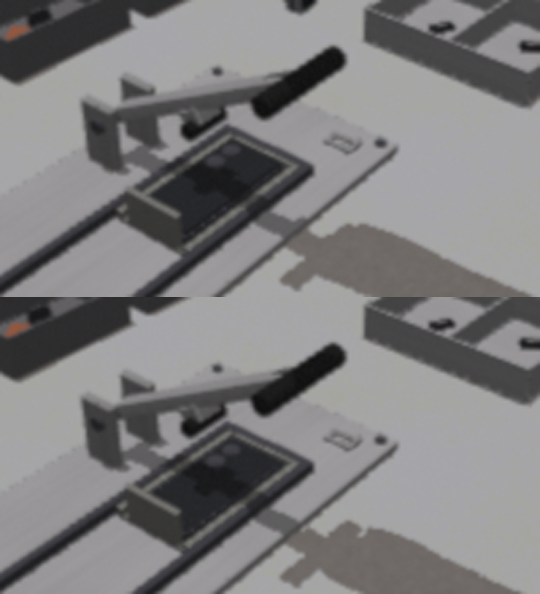

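View pics/scene10.png

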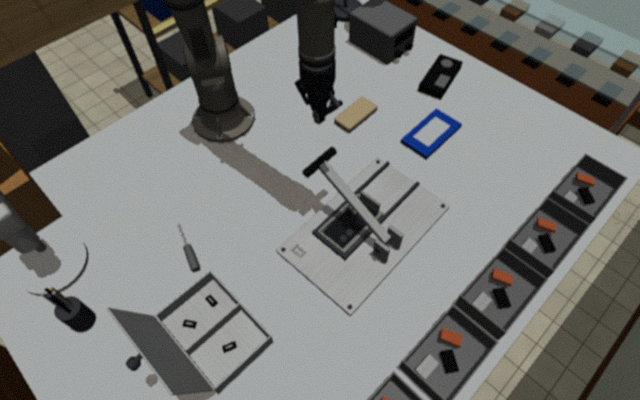

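```bash
python3 -c "
from bench import workorder
print(workorder.finish_job())"
```

```text
the job is handed in; nothing more can be done
None
```

The job is handed in, about 22.5 s into the 72 s allowed. As far as my checks show, every step was met, but the hand-in gave no verdict.

- **Carrier:** I pushed its wall with shut fingertips until the tool stopped dead at y = 92 mm, within 1 mm of where I had predicted. It did not move when I pushed harder, to about 8 N. The final side picture shows it at the end stop, just as it was before pressing.
- **Cover:** The press bar met it at a lever reading of about 0.51 rad. I kept roughly 13–14 N on the handle while it sank. It then stopped dead about 8 mm further down at the handle, which is about 3.6 mm of cover travel. The highest handle reading was 21.9 N, about 33 N on the cover by the given ratio. That the cover is flush comes from this feel, not from a direct measurement.
- **Lever:** I eased it up at about 0.15 rad/s, with the spring still pressing the handle against the fingertips at each check. The force fell to zero at the rest height, and I then lifted clear. In the final picture the lever is back in its starting position.
- **Everything else:** The tool touches nothing and reads about 0 N. In the last scene picture the other things on the bench look unmoved. No check failed. The picture-based position fit had scatter up to 8 mm on single bed corners, but the wrist camera and the touch contacts agreed with it to within 1–5 mm.

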